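# Check a cabin filter against the work lamp

### The arm

A 6-joint arm with a two-finger parallel gripper is mounted at the origin on the work surface. World frame = base frame: x ahead of the robot, y to its left, z up, the work surface at z = 0. Lengths are in mm, angles in rad, forces in N, time in s.
With the tool pointing down it reaches from about 400 to 825 mm from the base axis. Payload 7 kg.
Tool frame: the origin (TCP) lies at the very end of the fingers, on their centre line; the grasp point (between the pads) lies env.hold_point_z behind it (env.hold_point_z is the distance from the TCP to the grasp point, in mm); z points along the fingers, y is the direction in which the jaws open and shut (so a half turn about z gives the same grasp; the last joint's range is limited). The gripper opens to 88 mm and grips with 3 to 60 N. Pads are 19 mm wide; open, the fingers measure 130 mm over their backs; the gripper's body (78 mm by 193 mm) begins 47 mm behind the grasp point.
Start: joints at [1.597, 0.359, 0.012, 0, -1.224, -0.288], TCP at [174.713, 651.974, 226.561] pointing down, gripper open.
Joint ranges: [-3.07, 3.07], [-1.43, 2.12], [-1.02, 1.25], [-3.03, 1.67], [-3.05, -0], [-3.03, 3.03]. Speed limits (rad/s): [2.39, 2.39, 3.01, 3.14, 3.14, 3.14].

### API

Orientations are given as a rotation vector (axis times angle).
In Python, from bench import env, viewer gives the robot as it stands. Calls block until the motion is done:
- env.move_to(position, orientation): joint-space move of the TCP to a pose.
- env.line_to(position, ori=None, feed=150, contact_N=None): straight line of the TCP; ori=None keeps the orientation; feed is the mean speed in mm/s. With contact_N (N) it stops when the force on the tool has changed by that much, and returns True; else False.
- env.move_joints(angles): joint-space move.
- env.set_gripper(opening, f_grip=None): finger opening in mm; f_grip is the grip in N (None keeps the last); returns when the fingers have stopped.
- env.pause(seconds).
- env.inverse_kinematics(position, orientation): joint angles nearest the present ones, or None.
- viewer.grab_frame(name): name is "scene" or "top"; returns the picture (480x640x3 uint8, blue, green, red); there is no depth.
- viewer.camera_params(name): a dict with "fx", "fy", "cx", "cy" (pixels), "dist_coeffs" ([k1, k2, p1, p2, k3] as OpenCV has them; the pictures are not rectified), "position" and "attitude" of the camera in the world. Camera axes: x right, y down, z forward; pixel columns grow to the right and rows downward; lengths in mm; the calibration is good to about 2 mm. A picture is of the moment at which its call begins. camera_params takes no time and is no camera call.
A pose or a line that the arm cannot do raises env.Unreachable and nothing moves.
- env.close_job(): hands the job in, once; it reports no verdict.
Readings, each from a call of its own:
- env.read_time_s(): time.
- env.read_qpos(): joint angles.
- env.read_qvel(): joint speeds.
- env.read_effort(): joint torques, N m.
- env.read_tool_pos(): TCP position.
- env.read_orientation(): TCP orientation.
- env.read_ft_force(): force on the tool from outside, world axes, zero at the start.
- env.read_moment(): the same for the moment, N m.
- env.read_gripper_width(): finger opening in mm.
Only numpy, scipy, OpenCV 4.12 (cv2) and the standard library are available. Lean on these libraries where they do the work, as an engineer would, in place of code of your own. Each camera call takes 0.05 s, during which the arm holds its last target.

### The job

Lift the housing's cover flap until it stands upright and leave it open, then draw the filter panel up out of its slot. Hold the panel upright in front of the work lamp, about 10 cm from its lit face, centred on it and with a broad face square to the light, and finish while still holding it there, the panel touching nothing but the gripper. Leave the other things on the bench where they are.

Things in the scene. Friction and masses are not known exactly. Their poses are not given: they have to be found in the camera images.
- housing: black plastic filter housing fixed to the bench, left or right half; open box 150 (x) x 130 (y) x 104 mm tall, grey flap on top. Origin: centre of underside; x points from the front wall (handle side, towards the robot) to the hinge at the back. Inside, a well 140 (x) x 120 (y) mm down to a ledge 55 mm above the bench; a slot 134 (x) x 26 (y) mm in its middle holds the filter
- flap (a joint): angle of the cover flap, rad: 0 shut (level), grows as its front edge is lifted up and back about the hinge on the back rim; 1.57 upright, stop at 1.75. Starts at 0 to 0.25. Stiff hinge: it stays at any angle it is left, and takes about 1 to 3 N at the handle to lift
- flap_hinge (a point): middle of the flap's hinge line, which runs along the housing's y axis, 107 mm above the bench, 75 mm behind the housing's centre. Its axes turn with the flap
- flap_bar (a point): middle of the flap's handle bar: round steel, 10 mm thick, 80 mm long, parallel to the hinge and 197 mm from it; part of a loop in the plane of the 6 mm thick flap, 47 mm out from the flap's front edge (150 mm from the hinge). Free space all round it: it can be pinched from above and can turn between the fingers
- filter_center (a point): centre of the filter panel: rigid upright plate 130 mm wide (its x) x 22 mm thick (its y, square to the broad faces) x 90 mm tall (z), about 150 g, grey frame, pale pleats. Stands loose in the slot under the flap, its x along the housing's x, centre 55 mm above the bench; its top 45 mm is free above the ledge, to be gripped across the 22 mm from above. Lift 94 mm to clear the rim
- lamp_lens (a point): centre of the lit face of the work lamp, 150 mm above the bench, on the other half of the bench from the housing. Head: flat box 160 mm wide, 100 mm tall, 30 mm deep on a stand, fixed, top at 200 mm. The point's x axis points from the face back into the lamp (light shines to -x, roughly towards the robot), y along the face's width, z up
- spanner: bystander, to be left alone: open-ended spanner, 170 mm, lying at the right, nearer the robot. Origin at the underside
- driver: bystander, to be left alone: screwdriver, 190 mm, lying at the left. Origin at the underside
- dish: bystander, to be left alone: shallow steel parts dish, 96 mm across, 35 mm tall, in the middle. Origin at the underside
- spraycan: bystander, to be left alone: plain metal spray can, 58 mm across, 170 mm tall, at the left. Origin at the underside
- canister: bystander, to be left alone: white screw-on oil filter canister, 74 mm across, 82 mm tall, at the right. Origin at the underside
- socket: bystander, to be left alone: small steel socket, 30 mm across, 40 mm tall, standing in the middle nearer the robot. Origin at the underside
- carton: bystander, to be left alone: cardboard carton 90 x 140 x 50 mm, at the right. Origin at the underside
There are look-alikes about, which are no part of the job. Leave any orange look-alike of the part that bears lamp_lens alone.

How it is judged (in metres and radians):
On the way, in this order (a step that is already met when the one before it is completed fails the run):
1. the cover flap stands about upright or leans back (above 1.35 rad), the filter still in its slot (value of joint flap above 1.35 rad and z of filter_center in the frame of housing below 0.075 m), for 0.2 s.
2. the filter is drawn out above the housing's rim, in the fingers, the flap still open (height (world z) of filter_center above 0.145 m and contact force between filter and the fingers above 0.5 N and value of joint flap above 1.3 rad), for 0.1 s.
At the end, for the whole second after the job is handed in: Panel at rest in the fingers, touching nothing else; centre 50-150 mm in front of the lamp face, within 35 mm of its centre sideways and in height; broad face square to the lamp within 0.22 rad, upright within 0.2 rad; flap open above 1.3 rad; bystanders within 30 mm of their places (contact force between filter and the fingers above 0.5 N and x of filter_center in the frame of lamp_lens between -0.15 and -0.05 m and y of filter_center in the frame of lamp_lens between -0.035 and 0.035 m and z of filter_center in the frame of lamp_lens between -0.035 and 0.035 m and angle between the y axis of filter_center and the x axis of lamp_lens, either way round below 0.22 rad and angle between filter_center's own z axis and vertical below 0.2 rad and height (world z) of filter_center above 0.11 m and linear speed of filter below 0.03 m/s and value of joint flap above 1.3 rad and contact force between filter and housing below 0.05 N and contact force between filter and lamp below 0.05 N and contact force between filter and spanner below 0.05 N and contact force between filter and driver below 0.05 N and contact force between filter and dish below 0.05 N and contact force between filter and spraycan below 0.05 N and contact force between filter and canister below 0.05 N and contact force between filter and socket below 0.05 N and contact force between filter and carton below 0.05 N and distance of each of spanner, driver, dish, spraycan, canister, socket, carton from where it was at the start of the episode below 0.03 m); the arm keeps its last pose, push and grip.
It fails at once if a bystander is pushed more than 30 mm from its place (distance of any of spanner, driver, dish, spraycan, canister, socket, carton from where it was at the start of the episode above 0.03 m).
It also fails if it takes over 64 s, if anything falls off the work surface, if the arm or the gripper's body presses on something with over 40 N, if the wrist force passes 120 N, or if a joint passes its speed limit or range.

## Working session

There is one attempt and no reset: what is moved stays moved. The work goes in short steps, each a Python script; the robot and the scene stay as the last script left them, time stands still between calls to the robot, and variables do not carry over. Pictures are saved under pics/ and viewed, and the job is handed in when it is done.

```bash
ls; mkdir -p pics; python3 - <<'E'
from bench import env, viewer
import cv2
for n in ("scene","top"):
    cv2.imwrite(f"pics/{n}0.png",viewer.grab_frame(n)); print(viewer.camera_params(n))
print(env.hold_point_z,env.read_orientation(),env.read_time_s())
E
```

```text
pics
{'fx': 440.9054969593666, 'fy': 440.9054969593666, 'cx': 326.12807936393733, 'cy': 241.51617903654034, 'dist_coeffs': array([-0.10845835,  0.        ,  0.        ,  0.        ,  0.        ]), 'position': array([1192.08153377, -398.12342084,  644.0369613 ]), 'attitude': array([-1.89997359, -1.15157917,  0.59351794])}
{'fx': 436.57203270143, 'fy': 436.57203270143, 'cx': 318.9350413542612, 'cy': 243.14035595928283, 'dist_coeffs': array([-0.09221581,  0.        ,  0.        ,  0.        ,  0.        ]), 'position': array([ 306.46294005,  -11.44806009, 1039.99133187]), 'attitude': array([-2.0139275 ,  2.19703479, -0.23383658])}
18.8 [ 3.11322958e+00 -4.09959098e-01 -9.92966002e-05] 0.1
```

View pics/scene0.png

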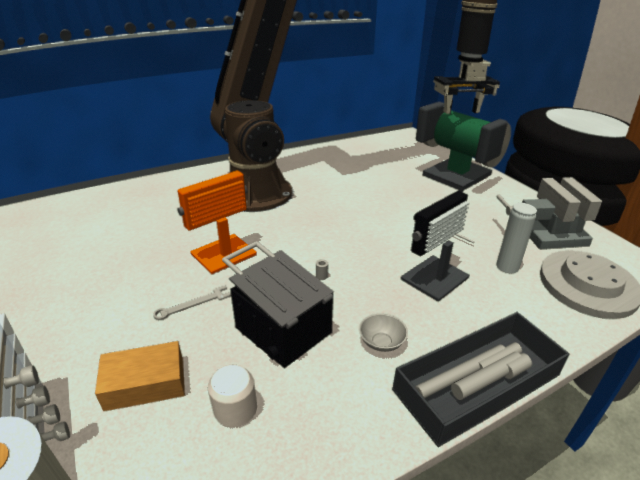

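View pics/top0.png

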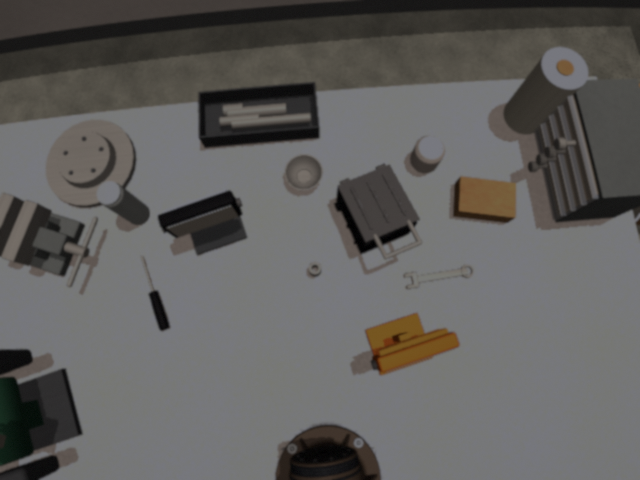

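```bash
python3 - <<'E'
import cv2,numpy as np
t=cv2.imread("pics/top0.png"); s=cv2.imread("pics/scene0.png")
g=lambda a:(255*(a/255.)**.6).astype('uint8')
def z(im,x0,y0,w,h,f,n):
    c=cv2.resize(g(im[y0:y0+h,x0:x0+w]),None,fx=f,fy=f,interpolation=cv2.INTER_CUBIC)
    for k in range(0,w,10): cv2.line(c,(k*f,0),(k*f,6 if k%50 else 14),(0,0,255),1)
    for k in range(0,h,10): cv2.line(c,(0,k*f),(6 if k%50 else 14,k*f),(0,0,255),1)
    cv2.imwrite(n,c)
z(t,320,150,120,120,5,"pics/th.png"); z(t,140,170,130,100,6,"pics/tl.png")
z(s,210,230,130,140,4,"pics/sh.png"); z(s,390,180,100,120,5,"pics/sl.png")
E
```

```text
(no output)
```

View pics/th.png

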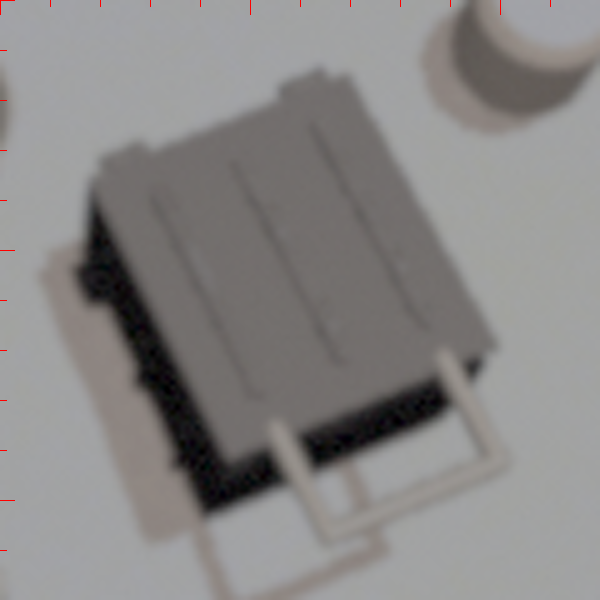

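View pics/tl.png

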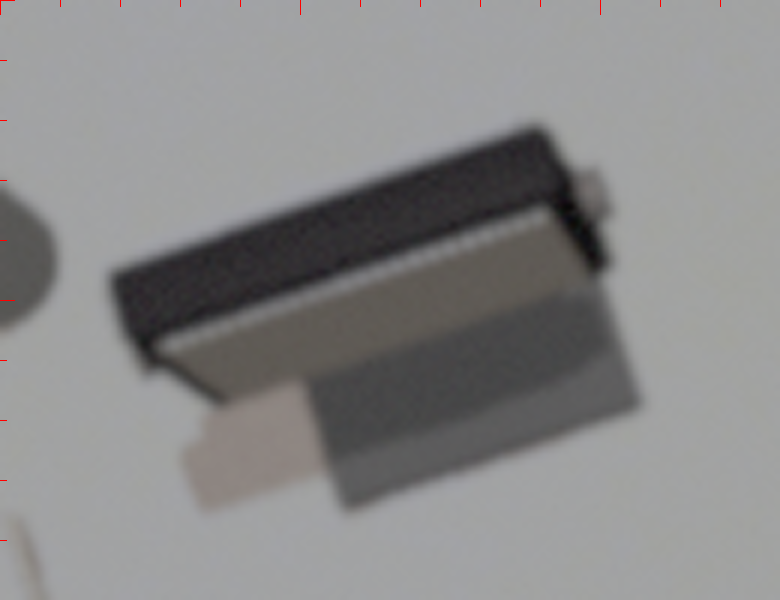

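View pics/sh.png

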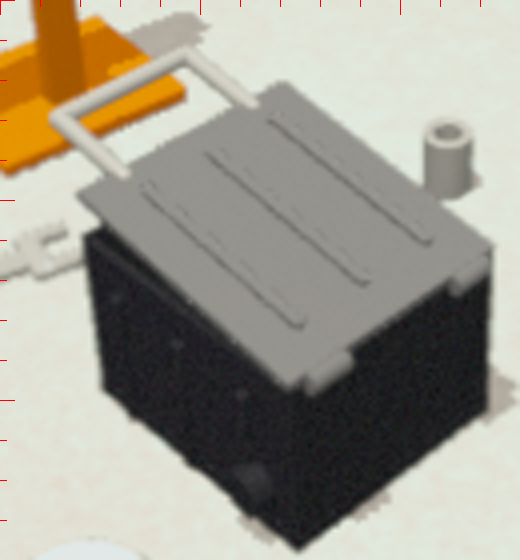

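View pics/sl.png

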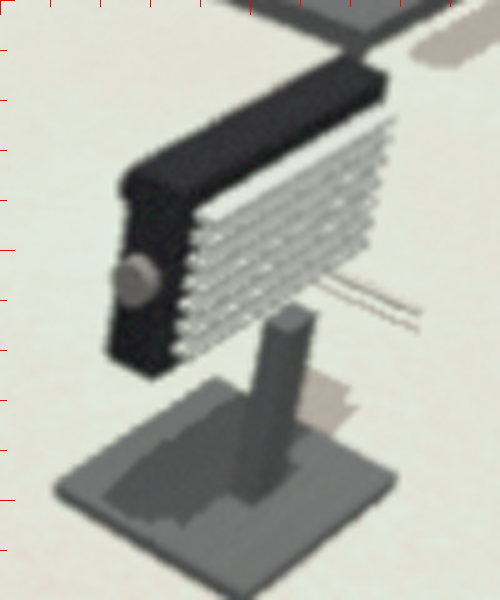

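```bash
cat > h.py <<'E'
import numpy as np,cv2
from scipy.spatial.transform import Rotation as R
from bench import env, viewer
def ray(n,p):
    c=viewer.camera_params(n)
    K=np.array([[c['fx'],0,c['cx']],[0,c['fy'],c['cy']],[0,0,1]])
    u=cv2.undistortPoints(np.array([[p]],float),K,c['dist_coeffs'])[0,0]
    d=R.from_rotvec(c['attitude']).apply([u[0],u[1],1]); return c['position'],d/np.linalg.norm(d)
def plane(n,p,z):
    o,d=ray(n,p); return o+d*(z-o[2])/d[2]
def tri(pt,ps):
    o1,d1=ray('top',pt);o2,d2=ray('scene',ps)
    t=np.linalg.lstsq(np.c_[d1,-d2],o2-o1,rcond=None)[0]
    a,b=o1+t[0]*d1,o2+t[1]*d2
    return (a+b)/2,np.linalg.norm(a-b)
def proj(n,P):
    c=viewer.camera_params(n)
    K=np.array([[c['fx'],0,c['cx']],[0,c['fy'],c['cy']],[0,0,1]])
    r=R.from_rotvec(c['attitude']).inv()
    return cv2.projectPoints(np.atleast_2d(np.array(P,float)),r.as_rotvec(),-r.apply(c['position']),K,c['dist_coeffs'])[0][:,0]
def down(yaw): # tool z down, tool y (jaws) at world angle yaw
    z=np.array([0,0,-1.]);y=np.array([np.cos(yaw),np.sin(yaw),0]);x=np.cross(y,z)
    return R.from_matrix(np.c_[x,y,z]).as_rotvec()
E
python3 - <<'E'
from h import *
np.set_printoptions(precision=1,suppress=True)
T=lambda x,y:(320+x/5,150+y/5); S=lambda x,y:(210+x/4,230+y/4)
TL=lambda x,y:(140+x/6,170+y/6); SL=lambda x,y:(390+x/5,180+y/5)
P={}
for n,a,b in [("barL",T(328,533),S(187,54)),("barR",T(500,460),S(57,118)),
 ("frontL",T(230,464),S(283,85)),("frontR",T(495,345),S(80,193)),
 ("hingeL",T(95,180),S(492,248)),("hingeR",T(347,78),S(288,387)),]:
    p,e=tri(a,b);P[n]=p;print(n,p,e)
d=lambda a,b:np.linalg.norm(P[a]-P[b])
print(d('barL','barR'),d('frontL','frontR'),d('hingeL','hingeR'),d('frontL','hingeL'),d('frontR','hingeR'))
for a,b in [('barL','barR'),('frontL','frontR'),('hingeL','hingeR')]:
    v=P[a]-P[b];print(np.arctan2(v[1],v[0])-np.pi/2,(P[a]+P[b])/2)
h=(P['hingeL']+P['hingeR'])/2
for a,b in [('barL','barR'),('frontL','frontR')]:
    v=(P[a]+P[b])/2-h; print(v,np.linalg.norm(v[:2]),np.arctan2(v[1],v[0])-np.pi,np.arctan2(v[2],np.hypot(*v[:2])))
print("lamp z200")
L=[plane('top',TL(*q),200) for q in [(147,345),(566,203),(112,275),(540,125)]]
for q in L:print(q)
fl,fr,bl,br=L
print([np.linalg.norm(a-b) for a,b in [(fl,fr),(bl,br),(fl,bl),(fr,br)]])
for a,b in [(fl,fr),(bl,br)]:print(np.arctan2(*(a-b)[1::-1])-np.pi/2,(a+b)/2)
for n,a,b in [("back R top",TL(540,125),SL(195,205)),("frontR top",TL(566,203),SL(125,185)),("back L top",TL(112,275),SL(388,75))]: print(n,tri(a,b))
E
```

```text
barL [ 465.4 -161.1  134.3] 0.8846509182603122
barR [ 490.3 -238.2  134.7] 0.9596369419838403
frontL [ 500.9 -123.5  125.2] 0.3362056033877244
frontR [ 542.9 -244.6  127.6] 0.3497094432285371
hingeL [641.5 -79.  105.7] 1.7098271254433557
hingeR [ 681.2 -199.9  104.1] 0.4434937757055414
81.04934129989317 128.11214090175073 127.2178525220286 148.79898040431857 147.25043379295326
0.3120867513209482 [ 477.8 -199.7  134.5]
0.33397647371864236 [ 521.9 -184.1  126.4]
0.3172533074727242 [ 661.3 -139.5  104.9]
[-183.5  -60.2   29.6] 193.1237581076187 -5.966220392089208 0.15221268360783677
[-139.5  -44.6   21.5] 146.43203481903893 -5.973746323809935 0.14610422976840004
lamp z200
[551.8 285.3 200. ]
[588.5 141.4 200. ]
[577.4 297.3 200. ]
[617.  149.2 200. ]
[np.float64(148.48259923554016), np.float64(153.32222683170065), np.float64(28.315660455263234), np.float64(29.602366803770344)]
0.2495914983221581 [570.1 213.4 200. ]
0.2612037394035116 [597.2 223.2 200. ]
back R top (array([621.6, 152. , 188.9]), np.float64(1.5793209173377076))
frontR top (array([592.2, 142.5, 185.8]), np.float64(3.4036110300311386))
back L top (array([578.8, 298.8, 195.2]), np.float64(0.5787407732033362))
```

```bash
cat >> h.py <<'E'
psi=0.317; hx=np.array([np.cos(psi),np.sin(psi),0]); hy=np.array([-np.sin(psi),np.cos(psi),0])
hinge=np.array([662,-139.3,107.]); hc=hinge-75*hx; hc[2]=0
lam=0.255; lx=np.array([np.cos(lam),np.sin(lam),0]); face=np.array([569.5,214.5,150.])
goal=face-100*lx
UP=np.array([0,0,1.]); HP=env.hold_point_z
def bar(th): return hinge+197*(-np.cos(th)*hx+np.sin(th)*UP)
E
python3 - <<'E'
from h import *
np.set_printoptions(precision=2,suppress=True)
print(bar(.14),hc,goal)
for n,p,y in [("bar",bar(.14),psi),("bar",bar(1.65),psi),("bar",bar(1.65)+80*UP,psi),("f",hc+81*UP,psi+np.pi/2),("f",hc+195*UP,psi+np.pi/2),("g",goal+26*UP,lam)]:
  for k in (0,np.pi):
    print(n,k,env.inverse_kinematics(p-HP*UP,down(y+k)))
print(proj('top',[bar(.14),hinge,face,goal,hc+100*UP]),proj('scene',[bar(.14),hinge,face]))
print(env.read_time_s())
E
```

```text
[ 476.65 -200.11  134.49] [ 590.74 -162.68    0.  ] [472.73 189.28 150.  ]
bar 0 [-0.02  0.2  -0.48 -0.   -0.88 -2.81]
bar 3.141592653589793 [-0.02  0.2  -0.48  0.   -0.88  0.33]
bar 0 [ 0.09  0.36  0.14 -0.   -1.35 -2.91]
bar 3.141592653589793 [ 0.09  0.36  0.14  0.   -1.35  0.23]
bar 0 [ 0.09  0.34  0.29 -0.   -1.52 -2.91]
bar 3.141592653589793 [ 0.09  0.34  0.29  0.   -1.52  0.23]
f 0 [ 0.05  0.41 -0.33  0.   -0.84 -1.3 ]
f 3.141592653589793 [ 0.05  0.41 -0.33  0.   -0.84  1.84]
f 0 [ 0.05  0.29 -0.2   0.   -1.08 -1.3 ]
f 3.141592653589793 [ 0.05  0.29 -0.2   0.   -1.08  1.84]
g 0 [ 0.77  0.15 -0.45 -0.   -0.98  2.63]
g 3.141592653589793 [ 0.77  0.15 -0.45  0.   -0.98 -0.51]
[[403.39 249.85]
 [364.17 175.01]
 [205.24 222.47]
 [218.59 266.22]
 [377.68 204.93]] [[240.73 251.06]
 [308.62 307.93]
 [433.09 218.81]]
0.1
```

```bash
python3 - <<'E'
from h import *
np.set_printoptions(precision=2,suppress=True)
b=bar(.14)-HP*UP; o=down(psi+np.pi)
env.set_gripper(32,10)
env.move_to(b+110*UP,o)
print(env.read_time_s())
c=env.line_to(b+20*UP,feed=120,contact_N=6); print(c)
cv2.imwrite("pics/s1.png",viewer.grab_frame("scene"));cv2.imwrite("pics/t1.png",viewer.grab_frame("top"))
print(env.read_time_s(),env.read_ft_force(),env.read_tool_pos())
E
```

```text
4.3167
False
5.3167 [ 0.65  0.31 -0.08] [ 477.3  -200.16  136.6 ]
```

View pics/s1.png

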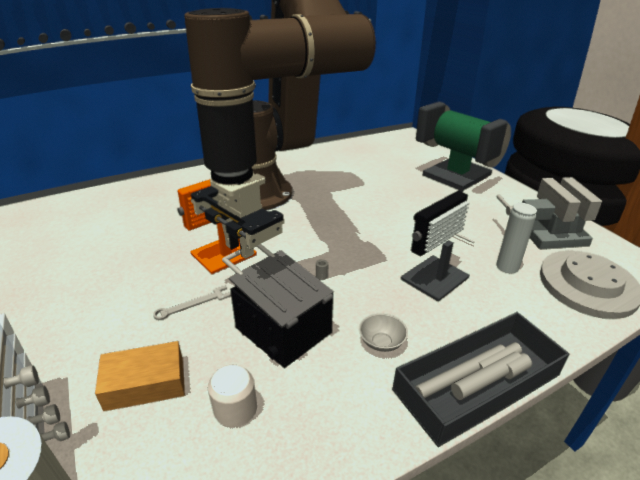

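View pics/t1.png

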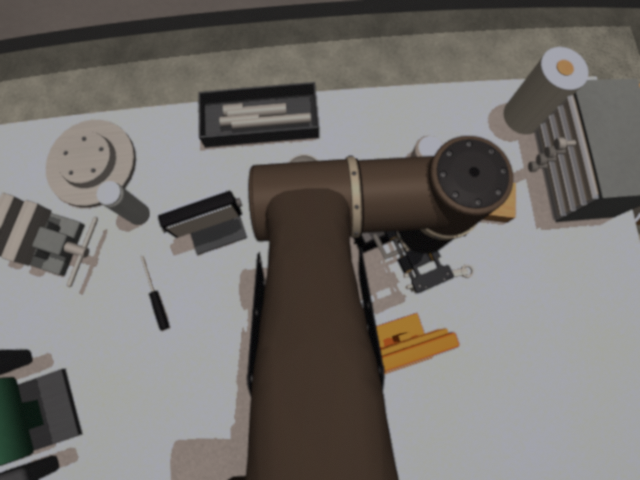

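```bash
python3 - <<'E'
from h import *
for q in [(376,353),(455,330),(459,342),(380,368)]: print(plane('top',q,200).round())
s=cv2.imread("pics/s1.png")
cv2.imwrite("pics/s1z.png",cv2.resize(s[170:300,170:340],None,fx=4.5,fy=4.5,interpolation=cv2.INTER_CUBIC))
E
```

```text
[ 272. -111.  200.]
[ 301. -266.  200.]
[ 277. -270.  200.]
[ 244. -115.  200.]
```

View pics/s1z.png

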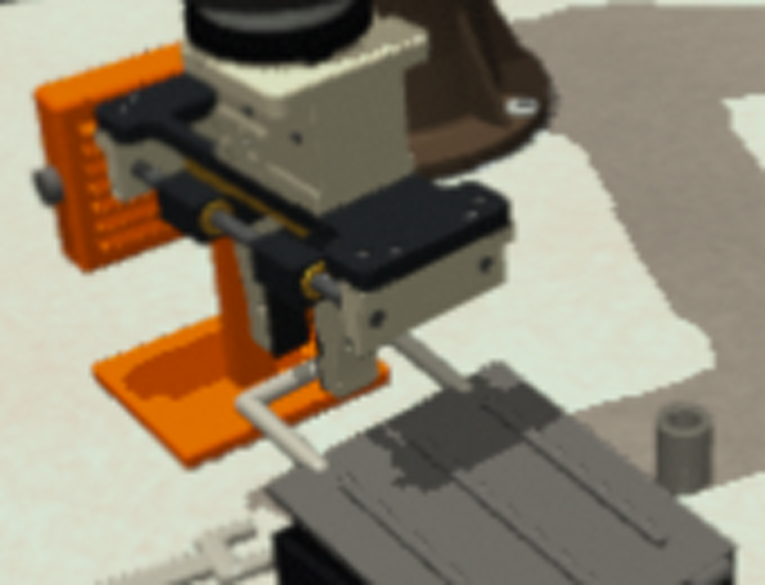

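The zoom shows the inner finger (about pixel (248,250) in the full image) on the flap side of the bar and the bar running between the fingers. There are about 85 mm of clearance to the orange lamp. Next: descend, pinch and swing.

```bash
python3 - <<'E'
from h import *
np.set_printoptions(precision=2,suppress=True)
b=bar(.14)-HP*UP
print(env.line_to(b,feed=60,contact_N=8))
env.set_gripper(6,12); print("w",env.read_gripper_width(),env.read_tool_pos())
for th in np.arange(.26,.75,.12):
    env.line_to(bar(th)-HP*UP,feed=70); print(round(th,2),env.read_ft_force(),env.read_gripper_width())
print(env.read_time_s())
cv2.imwrite("pics/s2.png",viewer.grab_frame("scene"))
E
```

```text
False
w 9.168013265050936 [ 478.95 -199.55  116.29]
0.26 [ 6.6   3.7  -1.82] 9.53599882026799
0.38 [ 8.36  4.22 -3.33] 9.513889925047339
0.5 [10.81  3.97 -5.92] 9.335061546167124
0.62 [11.66  2.33 -8.51] 9.500032279662731
0.74 [10.84  1.43 -8.7 ] 9.668031564112187
8.775
```

View pics/s2.png

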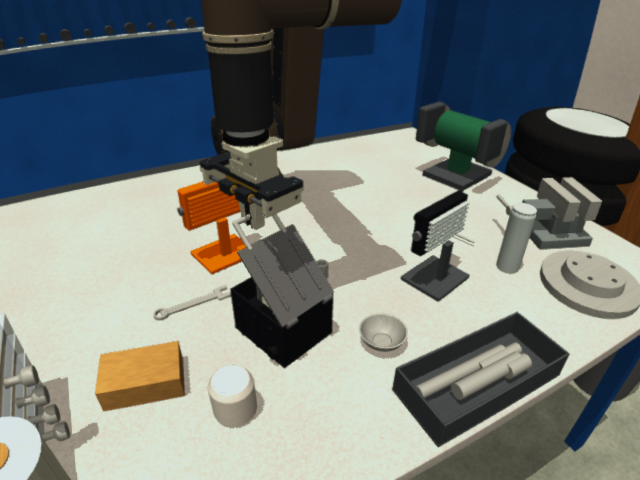

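```bash
python3 - <<'E'
from h import *
np.set_printoptions(precision=2,suppress=True)
c=2.5*hx
for th in np.arange(.86,1.66,.131):
    env.line_to(bar(th)+c-HP*UP,feed=80); print(round(th,2),env.read_ft_force(),env.read_gripper_width(),env.read_tool_pos())
print(env.read_time_s())
cv2.imwrite("pics/s3.png",viewer.grab_frame("scene"))
E
```

```text
0.86 [ 5.33  0.33 -5.33] 9.35896507795453 [ 542.86 -178.36  237.34]
0.99 [ 4.01 -0.56 -4.52] 9.343653098282 [ 562.06 -172.    253.01]
1.12 [ 0.93  0.38 -1.45] 9.626167923540972 [ 583.37 -165.07  266.1 ]
1.25 [-0.53  2.54  4.79] 9.508860751889406 [ 606.55 -157.55  276.21]
1.38 [-0.89  1.08  4.41] 9.241735864143246 [ 630.51 -149.79  282.16]
1.52 [1.35 0.48 0.93] 9.496742630150047 [ 654.5  -141.86  284.68]
1.65 [ 1.86 -1.17  1.56] 9.618604592593046 [ 679.16 -133.77  284.4 ]
12.1417
```

View pics/s3.png

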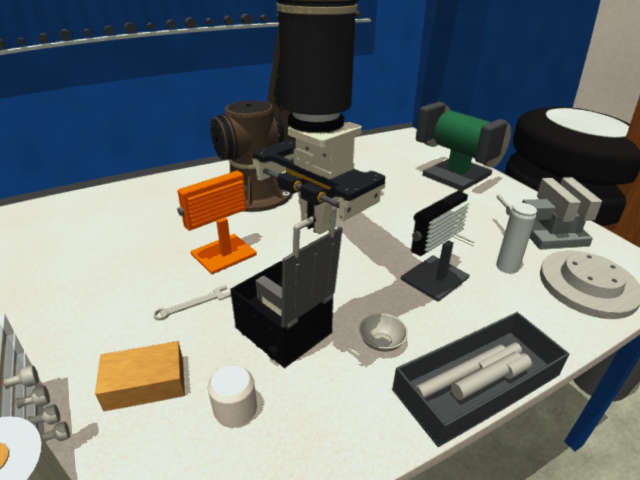

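```bash
python3 - <<'E'
from h import *
np.set_printoptions(precision=2,suppress=True)
p=env.read_tool_pos()
env.set_gripper(34,12)
env.line_to(p+60*UP,feed=150)
env.move_to(goal+[0,0,200],down(lam+np.pi)); print(env.read_time_s(),env.read_qpos())
cv2.imwrite("pics/s4.png",viewer.grab_frame("scene"));t=viewer.grab_frame("top");cv2.imwrite("pics/t4.png",t)
g=(255*(t/255.)**.6).astype('uint8')
cv2.imwrite("pics/t4z.png",cv2.resize(g[150:270,320:440],None,fx=5,fy=5,interpolation=cv2.INTER_CUBIC))
E
```

```text
14.825 [ 0.77  0.02 -0.13  0.   -1.41 -0.51]
```

View pics/s4.png

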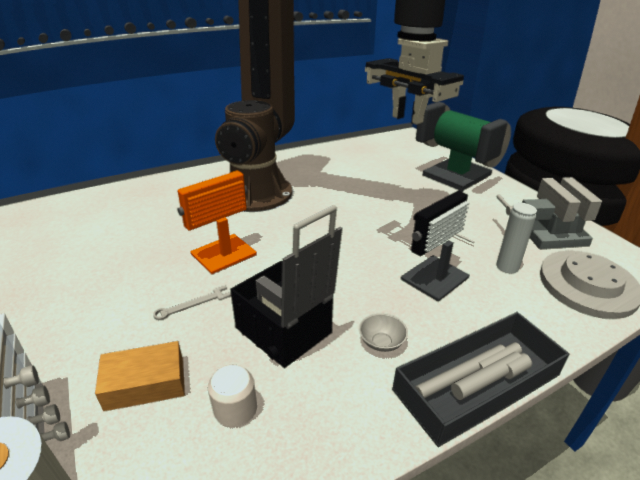

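View pics/t4z.png

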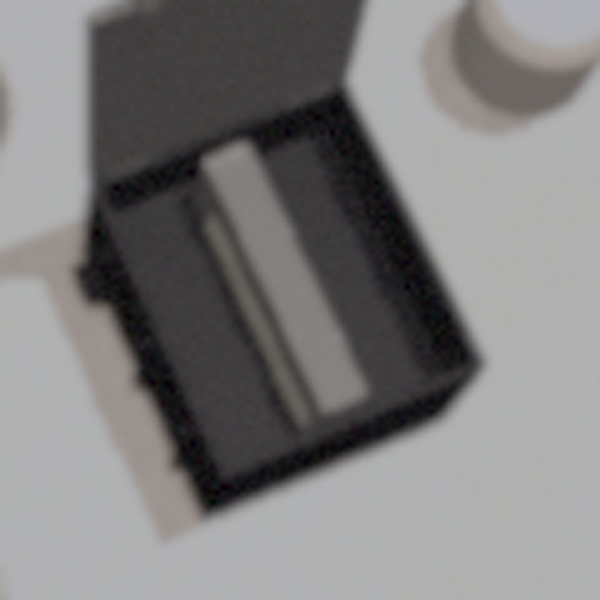

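View pics/t4.png

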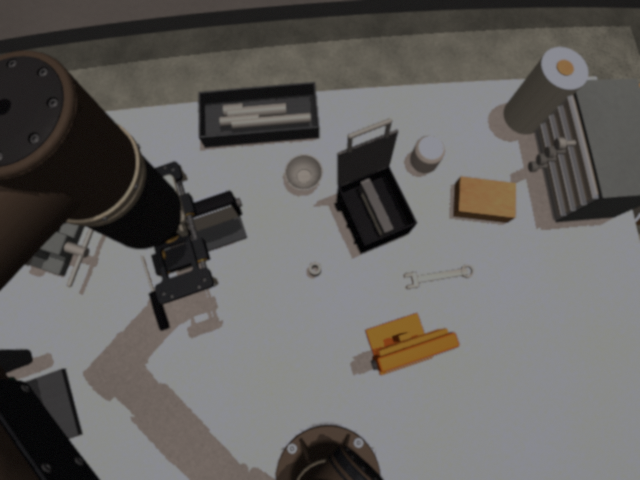

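```bash
python3 - <<'E'
from h import *
np.set_printoptions(precision=3,suppress=True)
g=cv2.cvtColor(cv2.imread("pics/t4.png"),cv2.COLOR_BGR2GRAY)[150:270,320:440]
roi=np.zeros_like(g);cv2.fillPoly(roi,[np.array([(36,31),(56,20),(82,76),(56,92)])],255)
print(np.percentile(g[roi>0],[10,50,80,95]))
m=((g>75)&(roi>0)).astype('uint8')
n,l,st,_=cv2.connectedComponentsWithStats(m);k=1+np.argmax(st[1:,4])
cs=cv2.findContours((l==k).astype('uint8'),0,2)[0][0]; r=cv2.minAreaRect(cs);print(r)
for name,C in [("mask",cv2.boxPoints(r)),("eye",np.array([(205,155),(252,142),(367,392),(318,415)])/5)]:
    Q=np.array([plane('top',q+[320,150],100) for q in C]);print(name,Q.mean(0))
    e=[Q[(i+1)%4]-Q[i] for i in range(4)]
    for v in e: print(np.linalg.norm(v),np.arctan2(v[1],v[0])%np.pi)
print(hc)
E
```

```text
[17. 33. 80. 84.]
((56.64048385620117, 54.69500732421875), (54.6015625, 8.125744819641113), 64.53665161132812)
mask [ 592.314 -160.208  100.   ]
18.994634773225233 1.9476412651486963
126.47080326999595 0.31423167525252405
18.48329235483355 1.9324611488402137
126.15962689851297 0.3181545727424265
eye [ 591.098 -161.115  100.   ]
22.571715444362265 1.7685516141085236
127.4846233526456 0.30047035760790797
24.59788203596678 1.9266210253416474
131.17683842787156 0.28440389963340973
[ 590.737 -162.679    0.   ]
```

```bash
python3 - <<'E'
from h import *
np.set_printoptions(precision=2,suppress=True)
f=np.array([592,-161,0.]); o=down(psi+np.pi/2)
env.set_gripper(50,12)
env.move_to(f+330*UP-25*hx,o)
env.line_to(f+180*UP,feed=150)
print(env.line_to(f+63*UP,feed=70,contact_N=6),env.read_tool_pos(),env.read_ft_force())
env.set_gripper(18,30)
print(env.read_gripper_width(),env.read_tool_pos(),env.read_ft_force(),env.read_time_s())
cv2.imwrite("pics/s5.png",viewer.grab_frame("scene"))
E
```

```text
False [ 592.3  -160.99   63.46] [-0.22  0.33 -0.52]
22.003222630869892 [ 591.99 -161.02   63.01] [-0.58 -0.06  0.35] 20.4333
```

View pics/s5.png

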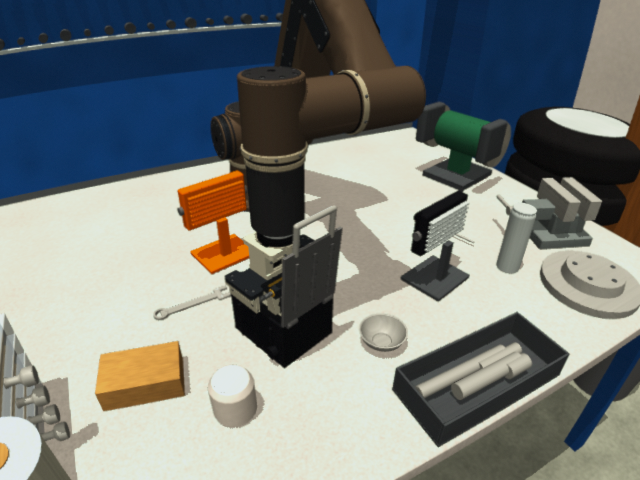

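```bash
python3 - <<'E'
from h import *
np.set_printoptions(precision=2,suppress=True)
f=np.array([592,-161,0.])
env.line_to(f+115*UP,feed=70); print(env.read_ft_force(),env.read_gripper_width())
env.line_to(f+200*UP-3*hx,feed=80); print(env.read_ft_force(),env.read_gripper_width(),env.read_tool_pos())
env.pause(.2)
cv2.imwrite("pics/s6.png",viewer.grab_frame("scene")); print(env.read_time_s())
E
```

```text
[-1.02 -0.68 -2.35] 22.24711021073858
[ 0.09 -0.41 -3.38] 21.525499783674494 [ 588.76 -161.88  199.26]
22.8417
```

View pics/s6.png

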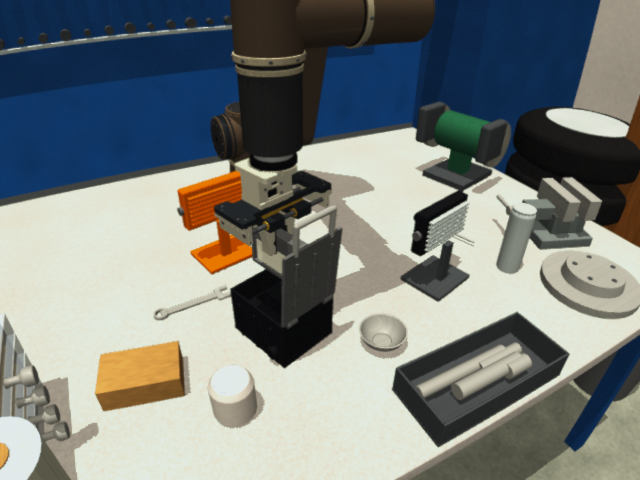

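```bash
python3 - <<'E'
from h import *
np.set_printoptions(precision=2,suppress=True)
env.line_to(env.read_tool_pos()-110*hx+20*UP,feed=200)
env.move_to(goal-30*lx+58*UP,down(lam+np.pi))
print(env.read_tool_pos())
env.line_to(goal+8*UP,feed=60)
print(env.read_tool_pos(),env.read_ft_force(),env.read_gripper_width())
env.pause(.3)
cv2.imwrite("pics/s7.png",viewer.grab_frame("scene"));t=viewer.grab_frame("top");cv2.imwrite("pics/t7.png",t); print(env.read_time_s())
E
```

```text
[443.97 181.27 207.85]
[472.79 189.37 158.33] [-0.24 -0.42 -1.44] 21.796267140404495
26.4917
```

View pics/s7.png

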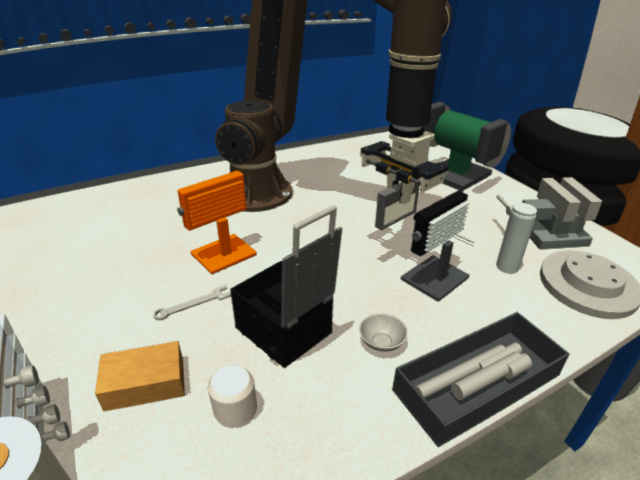

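View pics/t7.png

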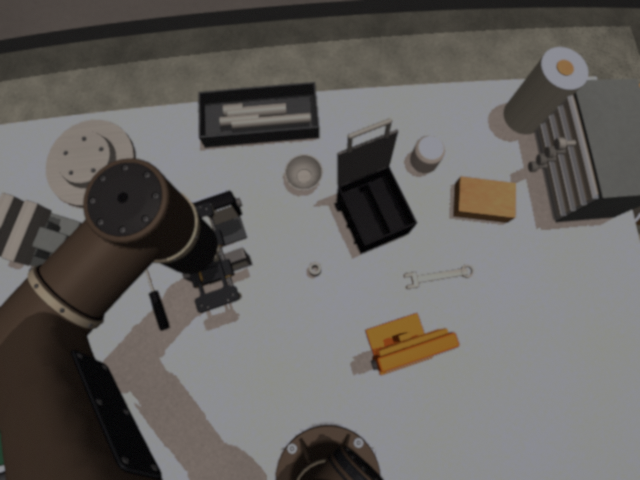

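```bash
python3 - <<'E'
from h import *
ly=np.array([-lx[1],lx[0],0])
def box(c,a,b,h): return [c+i*a*lx+j*b*ly+k*h*UP for i in(-1,1) for j in(-1,1) for k in(-1,1)]
E_=[(i,j) for i in range(8) for j in range(i) if bin(i^j).count('1')==1]
o=[]
for n,f,r in [("scene","s7",(370,160,120,100)),("top","t7",(150,170,120,110)),("top","t4",(150,170,120,110)),("top","top0",(150,170,120,110))]:
    im=cv2.imread(f"pics/{f}.png");im=(255*(im/255.)**.6).astype('uint8');x,y,w,h=r
    z=cv2.resize(im[y:y+h,x:x+w],(400,300),interpolation=cv2.INTER_CUBIC)
    s=np.array([400/w,300/h])
    for B,c in [(box(face+15*lx,15,80,50),(0,255,0)),(box(goal,11,65,45),(0,0,255))]:
        if f=="top0" and c[2]: continue
        p=((proj(n,B)+.5-[x,y])*s).astype(int)
        for i,j in E_: cv2.line(z,tuple(map(int,p[i])),tuple(map(int,p[j])),c,1)
    o.append(z)
cv2.imwrite("pics/ov.png",np.vstack([np.hstack(o[:2]),np.hstack(o[2:])]))
E
```

```text
(no output)
```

View pics/ov.png

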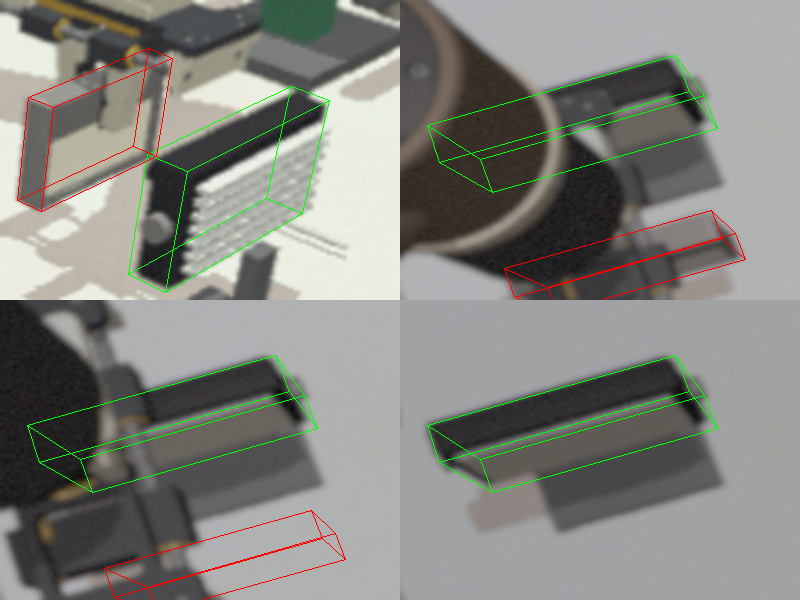

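```bash
python3 - <<'E'
from h import *
print(env.read_tool_pos(),abs(env.read_qvel()).max(),env.read_gripper_width(),env.read_time_s())
env.close_job()
E
```

```text
[472.71621115 189.32050825 158.14685569] 0.0016473079315395013 21.683606936106525 26.4917
the job is handed in; nothing more can be done
```

I opened the cover flap and left it standing at about 1.65 rad. I then drew the filter panel out of its slot and handed the job in at 26.5 s, still holding the panel in front of the black work lamp.

Last checks before handing in:
- **Grip:** the fingers stood at 21.7 mm on the 22 mm panel. The force reading was about 1.4 N downward, roughly the panel's weight, so nothing else appeared to be pressing on it. The arm was at rest.
- **Position:** I aimed for 100 mm from the lamp face, centred on it and square to it. Drawing the panel's and lamp's expected outlines over the pictures matched both to within a few millimetres.
- **Surroundings:** in the last pictures the flap was still upright. The bystanders in view looked to be where they started, though I did not measure them. The arm covered part of the top view.

Two measurements disagreed slightly:
- **Hinge:** it was about 2.5 mm further back than I first measured. It showed as a side force of up to about 12 N while opening the flap, and I corrected for it midway.
- **Lamp head:** it measured about 150 mm wide in the top view instead of 160 mm, which I put down to its rounded edges. The full-size outline still fitted the pictures well.

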